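# Seat a brass plate in the clamping jig and lock the cam lever

## Robot

A 6-joint arm with a two-finger parallel gripper is mounted at the origin on the work surface. World frame = base frame: x ahead of the robot, y to its left, z up, the work surface at z = 0. Lengths are in m, angles in rad, forces in N, time in s.
With the tool pointing down it reaches from about 0.375 to 0.9 m from the base axis. Payload 3.1 kg.
Tool frame: the origin (TCP) lies at the very end of the fingers, on their centre line; the grasp point (between the pads) lies 19 mm behind it (manip.tcp_to_grasp is the distance from the TCP to the grasp point, in m); z points along the fingers, y is the line along which they close (so a half turn about z gives the same grasp; the last joint's range is limited). The gripper opens to 85 mm and grips with 20 to 120 N. Pads are 22 mm wide; open, the fingers measure 114 mm over their backs; the gripper's body (76 mm by 85 mm) begins 54 mm behind the grasp point. The pads swing forward as they close: fully open they stand 13 mm farther back than shut.
Start: joints at [1, 0.527, 1.433, -0, 1.181, -0.178], TCP at [0.239, 0.577, 0.231] pointing down, gripper open.
Joint ranges: [-3.08, 3.08], [-0.75, 2.2], [0.22, 2.44], [-1.43, 4.57], [0, 2.65], [-2.85, 2.85]. Speed limits (rad/s): [2.79, 2.79, 3.14, 3.14, 3.14, 3.14].

## Interface

Orientations are given as a unit quaternion [x, y, z, w].
In Python, from station import manip gives the robot as it stands. The module is installed in compiled form; this text tells all that it offers.
- The arm moves only by the tool step_arm, never from a script. Its argument "commands" is one flat list of numbers, 6 for each row, row after row: the shift along the tool's x, y, z in m, then the turn, a rotation vector about the tool's x, y, z in degrees. A call has exactly 10 rows; each row is the pose to reach, as a shift and turn from the pose commanded when the call began, along the tool's axes at that moment; what a row does not reach only later rows make up. A row lasts 1/10 s, in which the tool goes at most 50 mm and 8.59 degrees, less where a joint would pass 70% of its speed; a pose out of reach is approached as far as the arm can. A call with a gripper value outside its range is refused whole. "jaw" is the opening in per cent of the stroke, from 0 (shut) to 100 (fully open), set as the call begins (left out, the last holds). The fingers move at their own pace and stop on an object; "grip_force" is the grip in N (left out, the last holds). Time passes only in rows, so rows that repeat a pose let the fingers close, or fill a call up. It gives the time, the measured TCP pose, the force, the opening and the grip force at its end, in the units of the state.
- manip.sense(): the state, without advancing time (a new reading comes with each control period).
- manip.snapshot(name): name is "scene" or "top"; returns a dict with "pixels" (400x640x3 uint8, blue, green, red), "fx", "fy", "cx", "cy" (pixels), "k1" (the pictures are not rectified: a ray, as slopes to the right and down, at radius r is drawn at 1 + k1 r^2 times it, then the intrinsics apply), "R" (3x3) and "t" (3): a world point X has camera coordinates R X + t. Camera axes: x right, y down, z forward; pixel columns grow to the right and rows downward; lengths in m; the calibration is good to about 2 mm. A picture is of the moment at which its call begins. There is no depth.
- manip.sign_off(): hands the job in; it is judged then, once.
The state is a dict: "t": time; "q": joint angles; "qd": joint speeds; "tau": joint torques, N m; "tcp_pos": TCP position; "tool_rot": TCP orientation; "force": force on the tool from outside, world axes, zero at the start; "ft_torque": the same for the moment, N m; "finger_gap": opening from 0.0 (shut) to 1.0 (fully open); "gripper_force": force on a finger pad.
Only numpy, scipy, OpenCV 4.12 (cv2) and the standard library are available. Lean on these libraries where they do the work, as an engineer would, in place of code of your own. Each camera call takes 0.05 s, during which the arm holds its last target. There are 200 camera calls.

## Task

Without picking anything up, push the brass plate along the jig's board until it sits squarely against the long back fence and the end stop, in the corner where they meet. Then push the red-knobbed cam lever round with the outside of the fingers until it comes to its stop, so that the plate is clamped tight in the corner, and move clear. Leave the hammer, marker, brass ornament and nail tin where they are.

Things in the scene. Friction and masses are not known exactly. Their poses are not given: they have to be found in the camera images.
- plate: loose flat brass plate, 60 (x) x 100 (y) x 8 mm thick, 0.4 kg, two black hole spots and two blue lines on top; origin at the centre of its underside, z up. Lies flat on the board beside the fence, slides under 2 to 6 N, up to 0.35 rad askew. Seated, its axes are parallel to those of corner and its origin is at x = -0.030, y = +0.050 m in that frame
- jig: jig fixed to the bench: dark wooden board 240 (x) x 340 (y) x 18 mm thick with an aluminium fence, an end stop and a cam clamp on it; origin at the centre of the board's underside, at bench height; axes parallel to those of corner
- corner (a point): point on the board's top (18 mm above the bench) where the inner faces of fence and end stop meet. x points square at the fence, y along the fence away from the end stop, z up. Fence: inner face x = 0, 20 mm wide, 14 mm high, y -0.03 to +0.27. End stop: inner face y = 0, 20 mm wide, 14 mm high, x -0.060 to -0.004
- clamp: cam clamp; origin on its upright pivot, at board-top height, at x = -0.0865, y = +0.050 in the frame of corner. A steel disc (radius 20 mm, centre 8 mm off the pivot, 2 to 14 mm above the board) turns with the lever. Open, it leaves 67 mm or more to the fence. Two 8 mm pins, 24 mm high, 40 mm from the pivot, mark the lever's ends
- lever (a joint): cam lever angle, rad: 0 open, 1.66 at its stop; grows clockwise from above. Seen from the pivot the lever points at angle (-2.007 - value), counter-clockwise from x of corner. Starts at 0 to 0.3, stiff (0.1 N m), stays where left. The disc meets a seated plate at about 1.4, presses it on the fence and drags it to the end stop; from there it takes 3 to 8 N at the knob
- knob (a point): centre of the red upright knob at the end of the cam lever, 85 mm from the pivot, 37 mm above the board; the knob is round, 20 mm across, from 20 to 54 mm above the board. The lever is a flat steel bar, 16 mm wide, 14 to 20 mm above the board
- hammer: bystander: hammer with wooden handle, 260 mm long, lying on the bench beside the end-stop end of the jig; origin under its middle
- marker: bystander: blue and white marker pen, 132 mm long, 19 mm thick, lying on the bench beyond the fence; origin under its middle
- ornament: bystander: wavy cut brass ornament, 150 mm long, 6 mm thick, lying on the bench beyond the open end of the jig; origin under its middle
- tin: bystander: open round tin of nails, 60 mm across, 45 mm high (nails to 53 mm), standing on the bench beyond the fence; origin at the centre of its underside
Things that resemble listed ones, but are neither listed nor needed, are in the scene too. What is shaped like the plate but grey or pink is not meant.

How it is judged:
On the way, in this order (a step that is already met when the one before it is completed fails the run):
1. the plate lies against the fence and the end stop while the lever is still open (x of plate in the frame of corner above -0.034 m and y of plate in the frame of corner below 0.053 m and angle between the y axis of plate and the y axis of corner, either way round below 0.06 rad and value of joint lever below 0.9 rad), for 0.1 s.
2. the lever is over and the cam presses on the plate (value of joint lever above 1.3 rad and contact force between clamp and plate above 4 N), for 0.1 s.
At the end, for the whole second after the job is handed in: the plate lies flat on the board within 2 mm of both the fence and the end stop and square to them within 0.03 rad, at rest, with the cam lever over (joint above 1.3 rad) and the cam pressing on it with more than 4 N (all of step 2 and x of plate in the frame of corner between -0.032 and -0.027 m and y of plate in the frame of corner between 0.047 and 0.052 m and angle between the y axis of plate and the y axis of corner, either way round below 0.03 rad and height (world z) of plate below 0.021 m and angle between plate's own z axis and vertical below 0.05 rad and linear speed of plate below 0.01 m/s); the robot touches nothing.
It fails at once if the plate is lifted or tipped instead of pushed (height (world z) of plate above 0.025 m or angle between plate's own z axis and vertical above 0.15 rad).
It fails at once if the plate is taken between the fingers (x of the grasp point in the frame of plate between -0.016 and 0.016 m and y of the grasp point in the frame of plate between -0.036 and 0.036 m and height (world z) of the grasp point below 0.042 m).
It fails at once if the lever's knob is taken between the fingers (distance between the grasp point and knob below 0.012 m).
It fails at once if the hammer, marker, ornament or nail tin is moved by more than 20 mm, or the tin is tipped (distance of any of hammer, marker, ornament, tin from where it was at the start of the episode above 0.02 m or angle between tin's own z axis and vertical above 0.3 rad).
It also fails if it takes over 61 s, if anything falls off the work surface, if the arm or the gripper's body presses on something with over 40 N, if the wrist force passes 120 N, or if a joint passes its speed limit or range.

## Working session

There is one attempt and no reset: what is moved stays moved. The work goes in short steps, Python scripts to look and compute and a tool call to move; the robot and the scene stay as the last step left them, time stands still between calls to the robot, and variables do not carry over. Pictures are saved under pics/ and viewed, at most 10 in all, crops included, and the job is handed in when it is done.

Besides the shell and the picture viewer there is one more tool, called after "Call:" in YAML: its name, and indented under it one key for each argument. step_arm: Moves the arm, as the interface text tells. Its arguments: {"type":"object","properties":{"commands":{"type":"array","items":{"type":"number"}},"jaw":{"type":"number"},"grip_force":{"type":"number"}},"required":["commands"]}

```bash
mkdir -p pics
python3 - <<'E'
from station import manip
import cv2,numpy as np
for n in("scene","top"):
    s=manip.snapshot(n); cv2.imwrite(f"pics/{n}0.png",s["pixels"]); print(n,s["fx"],s["cx"],s["cy"],s["k1"],np.round(s["R"],3).tolist(),np.round(s["t"],3).tolist())
s=manip.sense(); print(s["t"],s["tcp_pos"],s["tool_rot"],s["force"],s["finger_gap"],manip.tcp_to_grasp)
E
```

```text
scene 395.92406697170304 316.1112245095216 202.01811094004867 -0.047571001714031086 [[0.665, 0.746, -0.012], [0.561, -0.511, -0.651], [-0.492, 0.427, -0.759]] [-0.373, -0.23, 1.345]
top 409.69212577149915 317.55971375730365 198.69590246041858 -0.028477654785852055 [[-0.02, -1.0, -0.007], [-0.982, 0.021, -0.185], [0.186, 0.004, -0.983]] [0.042, 0.527, 0.997]
0.1 [0.23884804 0.57687017 0.23042021] [ 1.95126267e-01  9.80777640e-01 -9.08753561e-04 -3.66898832e-04] [-0.17348006 -0.80926224  0.65938959] 1.0013303296860214 0.0187
```

View pics/top0.png

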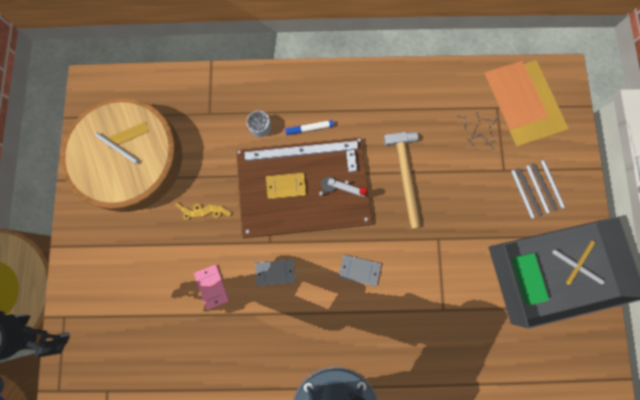

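View pics/scene0.png

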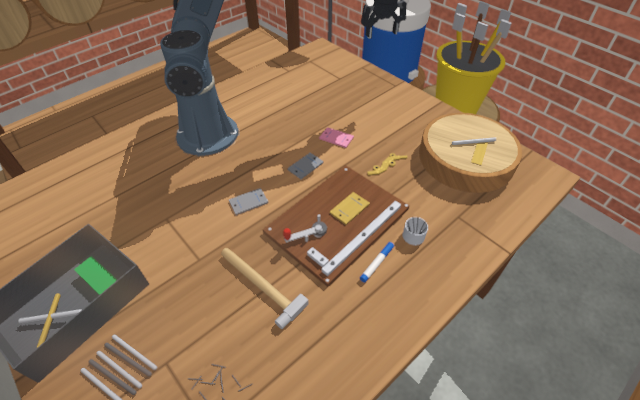

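The brass plate is at top pixel (286,186), on the board. The possible mix-ups are the grey plates at (275,273) and (360,270), the pink one at (211,287), and the brass ornament at (203,211). The fence runs along (245–358, 150), the end stop is at (351,160), and the red knob is at (363,191). I choose the plate at (286,186).

```bash
cat > h.py <<'E'
from station import manip
import cv2,numpy as np
def ray(s,uv,z):
    uv=np.atleast_2d(np.float32(uv))
    K=np.array([[s["fx"],0,s["cx"]],[0,s["fy"],s["cy"]],[0,0,1]])
    n=cv2.undistortPoints(uv[:,None].astype(np.float64),K,np.array([s["k1"],0,0,0,0.]))[:,0]
    R=np.array(s["R"]);c=-R.T@np.array(s["t"])
    d=np.c_[n,np.ones(len(n))]@R
    return (c+d*((np.broadcast_to(z,len(n))-c[2])/d[:,2])[:,None])[:,:2]
def proj(s,X):
    K=np.array([[s["fx"],0,s["cx"]],[0,s["fy"],s["cy"]],[0,0,1]])
    return cv2.projectPoints(np.atleast_2d(np.float64(X)),cv2.Rodrigues(np.array(s["R"]))[0],np.array(s["t"],float),K,np.array([s["k1"],0,0,0,0.]))[0][:,0]
def biggest(m):
    c,_=cv2.findContours(m,cv2.RETR_EXTERNAL,cv2.CHAIN_APPROX_NONE); return max(c,key=cv2.contourArea)
def rect(s,m,z):
    p=ray(s,biggest(m)[:,0],z); (c,wh,a)=cv2.minAreaRect((p*1000).astype(np.float32)); 
    b=cv2.boxPoints((c,wh,a))/1000; e=[b[1]-b[0],b[2]-b[1]]; l=max(e,key=np.linalg.norm); l=l*np.sign(l[1])
    return np.array(c)/1000,np.array(wh),np.arctan2(-l[0],l[1])   # yaw of long axis (as y axis)
def masked(s,lo,hi,roi):
    m=cv2.inRange(cv2.cvtColor(s["pixels"],cv2.COLOR_BGR2HSV),lo,hi); r=np.zeros_like(m); x0,y0,x1,y1=roi; r[y0:y1,x0:x1]=m[y0:y1,x0:x1]; return r
E
python3 - <<'E'
from h import *
T=manip.snapshot("top");S=manip.snapshot("scene")
for s,roi,rk in((T,(262,165,312,210),(340,175,375,205)),(S,(320,180,375,230),(275,220,300,250))):
    m=masked(s,(18,120,110),(32,255,255),roi); print("plate",rect(s,m,.024),(m>0).sum())
    k=masked(s,(0,170,90),(6,255,255),rk)|masked(s,(174,170,90),(180,255,255),rk)
    c=biggest(k); M=cv2.moments(c); uv=(M["m10"]/M["m00"],M["m01"]/M["m00"]); print("knob",uv,cv2.boundingRect(c),ray(s,uv,.055))
h=cv2.cvtColor(T["pixels"],cv2.COLOR_BGR2HSV)
for u,v in((255,200),(300,220),(286,186),(300,150),(225,180),(351,160),(230,230)): print((u,v),h[v,u])
cr=cv2.resize(T["pixels"][130:245,230:380],None,fx=5,fy=5,interpolation=cv2.INTER_CUBIC)
cv2.imwrite("pics/crop0.png",cr)
E
```

```text
plate (array([0.5707583 , 0.11529691]), array([ 63.96034241, 103.14614105]), np.float32(0.075779304)) 911
knob (363.4632768361582, 190.045197740113) (361, 187, 6, 7) [[ 0.5467069  -0.08596826]]
plate (array([0.56871375, 0.11631465]), array([ 63.70232391, 105.14356232]), np.float32(0.07680381)) 623
knob (286.77777777777777, 232.74551971326164) (284, 228, 7, 11) [[ 0.53980831 -0.07961158]]
(255, 200) [ 12 145 114]
(300, 220) [ 12 149 115]
(286, 186) [ 21 165 201]
(300, 150) [109  15 136]
(225, 180) [ 14 135 149]
(351, 160) [107  10 219]
(230, 230) [ 14 136 156]
```

View pics/crop0.png

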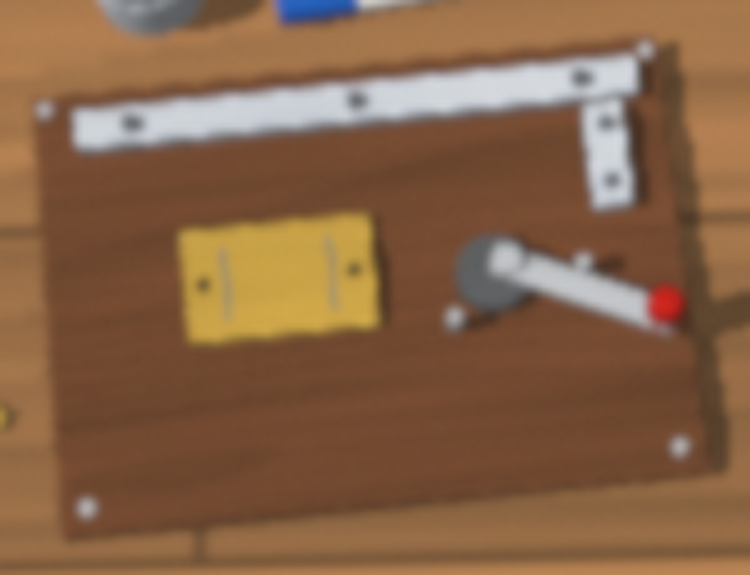

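The crop confirms the plate: brass, with two hole spots and two lines. It also shows the inner fence edge running from (75,150) to (640,95), the end stop's inner edge at about x=585, the pivot at (505,257) and the knob at (665,303). Next I locate the corner frame.

Run:
```python
from h import *
T=manip.snapshot("top")
m=masked(T,(0,0,120),(180,70,255),(243,135,361,173))
pts_in=[];pts_out=[];es=[];eo=[]
g=m.copy()
for u in range(248,344):
    r=np.flatnonzero(m[:,u]); 
    if len(r): pts_in.append((u,r.max()+.5)); pts_out.append((u,r.min()-.5))
for v in range(156,168):
    r=np.flatnonzero(m[v,343:361])
    if len(r): es.append((343+r.min()-.5,v)); eo.append((343+r.max()+.5,v))
def fit(p): 
    vx,vy,x,y=cv2.fitLine(p.astype(np.float32),cv2.DIST_HUBER,0,1e-4,1e-4).ravel(); return np.array([vx,vy]),np.array([x,y])
di,pi=fit(ray(T,pts_in,.018)); do,po=fit(ray(T,pts_out,.032))
ds,ps=fit(ray(T,es,.018)); dso,pso=fit(ray(T,eo,.032))
for d,p in((di,pi),(do,po),(ds,ps),(dso,pso)): print(d,p)
di=di*np.sign(di[1]); yaw=np.arctan2(-di[0],di[1])
sc=np.array([(44,110),(645,50),(680,446),(87,508)])/5+[230,130]-.4
W=ray(T,sc,.018); print("screws",W.round(4).tolist()); e=W[0]-W[1]+W[3]-W[2]; print("yaw fence",yaw,"yaw screws",np.arctan2(-e[0],e[1]),"screw centre",W.mean(0))
X=np.array([np.cos(yaw),np.sin(yaw)]);Y=np.array([-X[1],X[0]])
print("fence width",(po-pi)@X,"stop width",(ps-pso)@Y)
c=X*(X@pi)+Y*(Y@ps); print("corner",c)
for n,uv,z in(("pivot?",(505/5+229.6,257/5+129.6),.045),("pivot lo",(505/5+229.6,257/5+129.6),.04),("pin1",(583/5+229.6,261/5+129.6),.042),("pin2",(455/5+229.6,318/5+129.6),.042)):
    w=ray(T,uv,z)[0]; print(n,(w-c)@X,(w-c)@Y)
for n,w in(("plate",(.5697,.1158)),("knob",(.5433,-.083)),("boardc",W.mean(0))): w=np.array(w)-c; print(n,w@X,w@Y)
v=np.array((.5433,-.083))-(c-.0865*X+.05*Y); print("lever ang",-2.007-np.arctan2(v@Y,v@X),np.linalg.norm(v))
```

```text
[ 0.07781019 -0.9969682 ] [0.6531851  0.08831194]
[ 0.07887799 -0.9968843 ] [0.67589724 0.09020696]
[0.99637157 0.08510987] [ 0.6335062  -0.04674618]
[0.9975     0.07066631] [ 0.6289901  -0.07169891]
screws [[0.6676, 0.2428], [0.6942, -0.0827], [0.4777, -0.0926], [0.4516, 0.2168]]
yaw fence 0.07788892 yaw screws 0.08271136946256828 screw centre [0.57278618 0.07108939]
fence width 0.022790706 stop width 0.024525689
corner [ 0.6635431 -0.0444019]
pivot? -0.08556470691768683 0.048115028759369155
pivot lo -0.08441369306828238 0.04787509183251652
pin1 -0.09100189786405756 0.00794465404453843
pin2 -0.11443938023964673 0.07698302603022157
plate -0.08109325250651736 0.16701814660774197
knob -0.12288187913861173 -0.0291249444569496
boardc -0.08149537289127463 0.12220295262120945
lever ang -0.005227480844208987 0.08708845328811028
```

Call:
step_arm:
  commands: [-0.037, -0.028, 0.006, 0, 0, -2.7, -0.074, -0.056, 0.012, 0, 0, -5.4, -0.11, -0.084, 0.018, 0, 0, -8.1, -0.147, -0.112, 0.024, 0, 0, -10.8, -0.184, -0.14, 0.03, 0, 0, -13.5, -0.22, -0.168, 0.036, 0, 0, -16.2, -0.257, -0.196, 0.042, 0, 0, -18.9, -0.294, -0.224, 0.048, 0, 0, -21.6, -0.33, -0.252, 0.054, 0, 0, -24.3, -0.367, -0.279, 0.06, 0, 0, -27.0]
  jaw: 0

```text
t: 1.25
tcp_pos: [0.4721, 0.1774, 0.1712]
tool_rot: [-0.04, 0.999, 0.0, 0.0]
force: [0.6, -0.3, -0.1]
finger_gap: 0.001
gripper_force: 0.0
```

```bash
cat >> h.py <<'E'
C=np.array([.665,-.0463]);A=.079;X=np.array([np.cos(A),np.sin(A)]);Y=np.array([-X[1],X[0]])
def loc(w): w=np.array(w)[:2]-C; return np.array([w@X,w@Y])
def st():
    s=manip.sense(); q=s["tool_rot"]; from scipy.spatial.transform import Rotation as Ro
    M=Ro.from_quat(q).as_matrix(); ty=np.arctan2(M[1,1],M[0,1])-np.pi/2-A
    print("t",round(s["t"],2),"loc",loc(s["tcp_pos"]).round(4),"z",round(s["tcp_pos"][2],4),"yaw err deg",round(np.degrees(ty),2),"toolz",M[:,2].round(3),"F",np.round(s["force"],1),"gap",round(s["finger_gap"],2))
E
python3 -c "from h import *; st()"
```

```text
t 1.25 loc [-0.1747  0.2383] z 0.1712 yaw err deg 0.07 toolz [ 0.  0. -1.] F [ 0.6 -0.3 -0.1] gap 0.0
```

Call:
step_arm:
  commands: [-0.011, -0.023, 0.02, 0, 0, 0, -0.022, -0.046, 0.04, 0, 0, 0, -0.033, -0.069, 0.06, 0, 0, 0, -0.033, -0.069, 0.08, 0, 0, 0, -0.033, -0.069, 0.1, 0, 0, 0, -0.033, -0.069, 0.12, 0, 0, 0, -0.033, -0.069, 0.135, 0, 0, 0, -0.033, -0.069, 0.145, 0, 0, 0, -0.033, -0.069, 0.149, 0, 0, 0, -0.033, -0.069, 0.149, 0, 0, 0]

```text
t: 2.25
tcp_pos: [0.5097, 0.113, 0.0221]
tool_rot: [-0.039, 0.999, 0.0, -0.0]
force: [0.7, 0.3, -0.4]
finger_gap: 0.0
gripper_force: 0.0
```

Run:
```python
from h import *
st(); s=manip.snapshot("scene"); cv2.imwrite("pics/s1.png",cv2.resize(s["pixels"][160:290,250:430],None,fx=4,fy=4,interpolation=cv2.INTER_CUBIC))
```

```text
t 2.25 loc [-0.1422  0.171 ] z 0.0221 yaw err deg -0.03 toolz [-0.  0. -1.] F [ 0.7  0.3 -0.4] gap 0.0
```

View pics/s1.png

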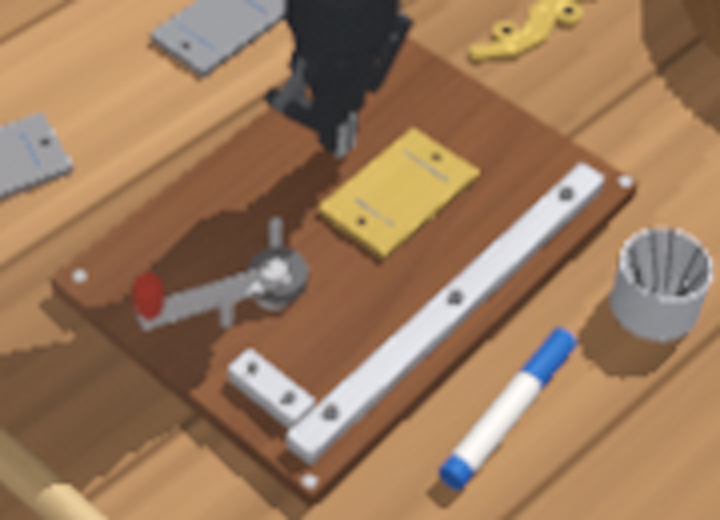

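The closed fingertips are at crop (343,140), beside the middle of the plate's long near side. The way to the fence is clear.

Call:
step_arm:
  commands: [-0.007, -0.002, 0, 0, 0, 0, -0.014, -0.002, 0, 0, 0, 0, -0.021, -0.002, 0, 0, 0, 0, -0.028, -0.002, 0, 0, 0, 0, -0.035, -0.002, 0, 0, 0, 0, -0.042, -0.002, 0, 0, 0, 0, -0.049, -0.002, 0, 0, 0, 0, -0.055, -0.002, 0, 0, 0, 0, -0.06, -0.002, 0, 0, 0, 0, -0.062, -0.002, 0, 0, 0, 0]

```text
t: 3.3
tcp_pos: [0.5727, 0.1158, 0.0223]
tool_rot: [-0.039, 0.999, -0.0, 0.001]
force: [-2.1, 0.3, 1.2]
finger_gap: -0.003
gripper_force: 1.2
```

```bash
cat >> h.py <<'E'
def plate(s,roi):
    c,wh,a=rect(s,masked(s,(18,120,110),(32,255,255),roi),.024); print("plate",loc(c).round(4),wh.round(1),"yaw",round(float(a)-A,3))
E
python3 - <<'E'
from h import *
st(); plate(manip.snapshot("scene"),(270,160,410,290)); st()
E
```

```text
t 3.3 loc [-0.0792  0.1689] z 0.0223 yaw err deg -0.03 toolz [ 0.001  0.    -1.   ] F [-2.1  0.3  1.2] gap -0.0
plate [-0.0393  0.1699] [ 61.7 105.6] yaw 0.017
t 3.35 loc [-0.0791  0.1689] z 0.0223 yaw err deg -0.03 toolz [ 0.001  0.    -1.   ] F [-0.4  0.3  1.3] gap 0.0
```

Call:
step_arm:
  commands: [-0.002, 0, 0, 0, 0, 0, -0.004, 0, 0, 0, 0, 0, -0.005, 0, 0, 0, 0, 0, -0.006, 0, 0, 0, 0, 0, -0.007, 0, 0, 0, 0, 0, -0.0075, 0, 0, 0, 0, 0, -0.008, 0, 0, 0, 0, 0, -0.0085, 0, 0, 0, 0, 0, -0.009, 0, 0, 0, 0, 0, -0.009, 0, 0, 0, 0, 0]

```text
t: 4.35
tcp_pos: [0.5786, 0.1165, 0.0221]
tool_rot: [-0.039, 0.999, -0.0, -0.002]
force: [-6.6, -0.1, 3.6]
finger_gap: -0.001
gripper_force: 3.1
```

Run:
```python
from h import *
st(); plate(manip.snapshot("scene"),(270,160,410,290)); st()
```

```text
t 4.35 loc [-0.0733  0.1691] z 0.0221 yaw err deg -0.02 toolz [-0.004 -0.    -1.   ] F [-6.6 -0.1  3.6] gap -0.0
plate [-0.0365  0.1698] [ 56.5 104.8] yaw 0.002
t 4.4 loc [-0.0732  0.1691] z 0.0222 yaw err deg -0.02 toolz [-0.004 -0.    -1.   ] F [-6.3 -1.   4. ] gap 0.0
```

Call:
step_arm:
  commands: [-0.0005, 0, 0, 0, 0, 0, -0.001, 0, 0, 0, 0, 0, -0.0015, 0, 0, 0, 0, 0, -0.002, 0, 0, 0, 0, 0, -0.0025, 0, 0, 0, 0, 0, -0.003, 0, 0, 0, 0, 0, -0.0035, 0, 0, 0, 0, 0, -0.004, 0, 0, 0, 0, 0, -0.004, 0, 0, 0, 0, 0, -0.004, 0, 0, 0, 0, 0]

```text
t: 5.4
tcp_pos: [0.5788, 0.1166, 0.0221]
tool_rot: [-0.04, 0.999, -0.0, -0.006]
force: [-11.0, -2.0, 9.4]
finger_gap: 0.001
gripper_force: 6.0
```

Run:
```python
from h import *
st(); plate(manip.snapshot("scene"),(270,160,410,290)); st()
```

```text
t 5.4 loc [-0.0731  0.1692] z 0.0221 yaw err deg 0.01 toolz [-0.012 -0.001 -1.   ] F [-11.   -2.    9.4] gap 0.0
plate [-0.0364  0.1698] [ 56.2 104.8] yaw 0.002
t 5.45 loc [-0.0731  0.1692] z 0.022 yaw err deg 0.01 toolz [-0.013 -0.001 -1.   ] F [-12.1  -1.9   9.3] gap 0.0
```

Call:
step_arm:
  commands: [0.018, 0, 0, 0, 0, 0, 0.018, 0, -0.02, 0, 0, 0, 0.018, 0, -0.04, 0, 0, 0, 0.018, 0.03, -0.04, 0, 0, 0, 0, 0.06, -0.04, 0, 0, 0, -0.02, 0.078, -0.04, 0, 0, 0, -0.035, 0.078, -0.04, 0, 0, 0, -0.035, 0.078, -0.03, 0, 0, 0, -0.035, 0.078, -0.015, 0, 0, 0, -0.035, 0.078, 0, 0, 0, 0]

```text
t: 6.45
tcp_pos: [0.6123, 0.1968, 0.0206]
tool_rot: [-0.039, 0.999, -0.0, -0.001]
force: [0.7, -0.3, -0.7]
finger_gap: 0.004
gripper_force: 0.0
```

Run:
```python
from h import *
st(); s=manip.snapshot("scene"); plate(s,(270,160,410,290)); st()
```

```text
t 6.45 loc [-0.0334  0.2465] z 0.0206 yaw err deg -0.07 toolz [-0.002 -0.    -1.   ] F [ 0.7 -0.3 -0.7] gap 0.0
plate [-0.0364  0.1698] [ 56.8 104.9] yaw 0.002
t 6.5 loc [-0.0342  0.2463] z 0.0184 yaw err deg -0.09 toolz [-0.004 -0.    -1.   ] F [ 0.8 -0.2  0.2] gap 0.0
```

Call:
step_arm:
  commands: [0, -0.003, -0.001, 0, 0, 0, 0, -0.01, -0.002, 0, 0, 0, 0, -0.018, -0.002, 0, 0, 0, 0, -0.026, -0.002, 0, 0, 0, 0, -0.034, -0.002, 0, 0, 0, 0, -0.042, -0.002, 0, 0, 0, 0, -0.05, -0.002, 0, 0, 0, 0, -0.058, -0.002, 0, 0, 0, 0, -0.064, -0.002, 0, 0, 0, 0, -0.066, -0.002, 0, 0, 0]

```text
t: 7.5
tcp_pos: [0.6189, 0.1308, 0.0244]
tool_rot: [-0.039, 0.999, 0.0, 0.0]
force: [-0.0, 2.6, 3.3]
finger_gap: -0.001
gripper_force: 1.5
```

Run:
```python
from h import *
st(); s=manip.snapshot("scene"); plate(s,(270,160,410,290)); st()
```

```text
t 7.5 loc [-0.032   0.1802] z 0.0244 yaw err deg -0.08 toolz [ 0.  0. -1.] F [-0.   2.6  3.3] gap -0.0
plate [-0.0364  0.1244] [ 57.1 105.1] yaw -0.001
t 7.55 loc [-0.032   0.1801] z 0.0244 yaw err deg -0.07 toolz [ 0. -0. -1.] F [-1.2  0.7  0.4] gap -0.0
```

Call:
step_arm:
  commands: [0, -0.002, 0.0015, 0, 0, 0, 0, -0.01, 0.002, 0, 0, 0, 0, -0.018, 0.002, 0, 0, 0, 0, -0.026, 0.002, 0, 0, 0, 0, -0.034, 0.002, 0, 0, 0, 0, -0.042, 0.002, 0, 0, 0, 0, -0.05, 0.002, 0, 0, 0, 0, -0.058, 0.002, 0, 0, 0, 0, -0.064, 0.002, 0, 0, 0, 0, -0.067, 0.002, 0, 0, 0]

```text
t: 8.55
tcp_pos: [0.6238, 0.0638, 0.0221]
tool_rot: [-0.039, 0.999, -0.0, -0.0]
force: [0.2, 1.5, -1.7]
finger_gap: -0.0
gripper_force: 0.7
```

Run:
```python
from h import *
st(); s=manip.snapshot("scene"); plate(s,(270,160,410,290)); st()
cv2.imwrite("pics/s2.png",cv2.resize(s["pixels"][160:290,250:430],None,fx=4,fy=4,interpolation=cv2.INTER_CUBIC))
```

```text
t 8.55 loc [-0.0323  0.113 ] z 0.0221 yaw err deg -0.07 toolz [-0. -0. -1.] F [ 0.2  1.5 -1.7] gap -0.0
plate [-0.0368  0.0577] [ 57.2 102.1] yaw 0.011
t 8.6 loc [-0.0323  0.1128] z 0.0222 yaw err deg -0.07 toolz [-0.    -0.001 -1.   ] F [-0.3 -0.4  0.7] gap -0.0
```

View pics/s2.png

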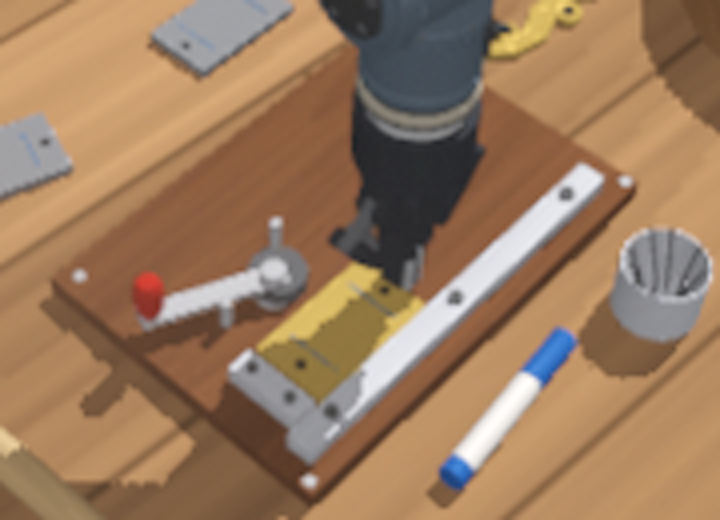

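The plate lies along the fence with its leading end at about (300,375), almost at the end stop. The fingers are behind it at (410,270). I push on gently until the force rises.

Call:
step_arm:
  commands: [0, -0.0015, 0, 0, 0, 0, 0, -0.003, 0, 0, 0, 0, 0, -0.0045, 0, 0, 0, 0, 0, -0.0055, 0, 0, 0, 0, 0, -0.0065, 0, 0, 0, 0, 0, -0.0075, 0, 0, 0, 0, 0, -0.0085, 0, 0, 0, 0, 0, -0.0095, 0, 0, 0, 0, 0, -0.01, 0, 0, 0, 0, 0, -0.01, 0, 0, 0, 0]

```text
t: 9.6
tcp_pos: [0.6242, 0.0572, 0.0223]
tool_rot: [-0.039, 0.999, 0.002, -0.0]
force: [0.2, 9.3, -0.7]
finger_gap: 0.001
gripper_force: 4.5
```

Run:
```python
from h import *
st(); s=manip.snapshot("scene"); plate(s,(270,160,410,290)); st()
```

```text
t 9.6 loc [-0.0325  0.1064] z 0.0223 yaw err deg -0.1 toolz [-0.001  0.003 -1.   ] F [ 0.2  9.3 -0.7] gap 0.0
plate [-0.0368  0.0543] [57.2 95.5] yaw 0.006
t 9.65 loc [-0.0326  0.1065] z 0.0222 yaw err deg -0.09 toolz [-0.001  0.003 -1.   ] F [-0.6  8.1  0.1] gap -0.0
```

Call:
step_arm:
  commands: [0, 0.012, 0, 0, 0, 0, 0, 0.015, -0.02, 0, 0, 0, 0, 0.015, -0.05, 0, 0, 0, 0, 0.015, -0.08, 0, 0, 0, 0.01, -0.02, -0.08, 0, 0, 0, 0.02, -0.055, -0.08, 0, 0, 0, 0.03, -0.09, -0.08, 0, 0, 0, 0.04, -0.12, -0.08, 0, 0, 0, 0.053, -0.143, -0.08, 0, 0, 0, 0.053, -0.143, -0.08, 0, 0, 0]

```text
t: 10.65
tcp_pos: [0.5822, -0.0953, 0.1026]
tool_rot: [-0.037, 0.999, -0.001, -0.0]
force: [0.4, -0.4, 0.3]
finger_gap: -0.002
gripper_force: 0.0
```

Run:
```python
from h import *
st(); s=manip.snapshot("scene"); t=manip.snapshot("top"); plate(s,(270,160,410,290)); plate(t,(280,130,370,220)); st()
a=cv2.resize(s["pixels"][190:280,260:380],(640,480),interpolation=cv2.INTER_CUBIC)
cv2.imwrite("pics/s3.png",a); cv2.imwrite("pics/t3.png",cv2.resize(t["pixels"][130:245,230:380],(640,490),interpolation=cv2.INTER_CUBIC))
P=np.array([-.0885,.05])
for v in np.arange(0,1.8,.1):
    th=-2.007-v; k=P+.085*np.array([np.cos(th),np.sin(th)]); tt=np.array([np.sin(th),-np.cos(th)])
    F=k-.01*tt-np.array([.011,.010])*np.clip(2*tt,-1,1); print(round(v,1),F.round(4))
```

```text
t 10.65 loc [-0.0864 -0.0423] z 0.1026 yaw err deg -0.24 toolz [-0.    -0.002 -1.   ] F [ 0.4 -0.4  0.3] gap -0.0
plate [-0.0368  0.0552] [57.1 95.8] yaw 0.003Traceback (most recent call last):
  File "<stdin>", line 2, in <module>
  File "h.py", line 28, in plate
    c,wh,a=rect(s,masked(s,(18,120,110),(32,255,255),roi),.024); print("plate",loc(c).round(4),wh.round(1),"yaw",round(float(a)-A,3))
           ~~~~^^^^^^^^^^^^^^^^^^^^^^^^^^^^^^^^^^^^^^^^^^^^^^^^
  File "h.py", line 16, in rect
    p=ray(s,biggest(m)[:,0],z); (c,wh,a)=cv2.minAreaRect((p*1000).astype(np.float32));
            ~~~~~~~^^^
  File "h.py", line 14, in biggest
    c,_=cv2.findContours(m,cv2.RETR_EXTERNAL,cv2.CHAIN_APPROX_NONE); return max(c,key=cv2.contourArea)
                                                                            ~~~^^^^^^^^^^^^^^^^^^^^^^^
ValueError: max() iterable argument is empty
```

Run:
```python
from h import *
s=manip.snapshot("scene")
cv2.imwrite("pics/s3.png",cv2.resize(s["pixels"][190:280,260:380],(720,540),interpolation=cv2.INTER_CUBIC))
P=np.array([-.0885,.05])
for v in np.arange(0,1.8,.1):
    th=-2.007-v; k=P+.085*np.array([np.cos(th),np.sin(th)]); tt=np.array([np.sin(th),-np.cos(th)])
    F=k-.01*tt-np.array([.011,.010])*np.clip(2*tt,-1,1); print(round(v,1),F.round(4))
```

```text
0.0 [-0.1043 -0.0397]
0.1 [-0.1123 -0.0382]
0.2 [-0.12   -0.0343]
0.3 [-0.1272 -0.0297]
0.4 [-0.1339 -0.0244]
0.5 [-0.14   -0.0184]
0.6 [-0.1455 -0.0119]
0.7 [-0.1521 -0.0049]
0.8 [-0.1583  0.0026]
0.9 [-0.1637  0.0105]
1.0 [-0.1684  0.0187]
1.1 [-0.1723  0.0271]
1.2 [-0.1754  0.0356]
1.3 [-0.1776  0.0441]
1.4 [-0.1789  0.0526]
1.5 [-0.1793  0.061 ]
1.6 [-0.1788  0.0692]
1.7 [-0.1766  0.0771]
```

View pics/s3.png

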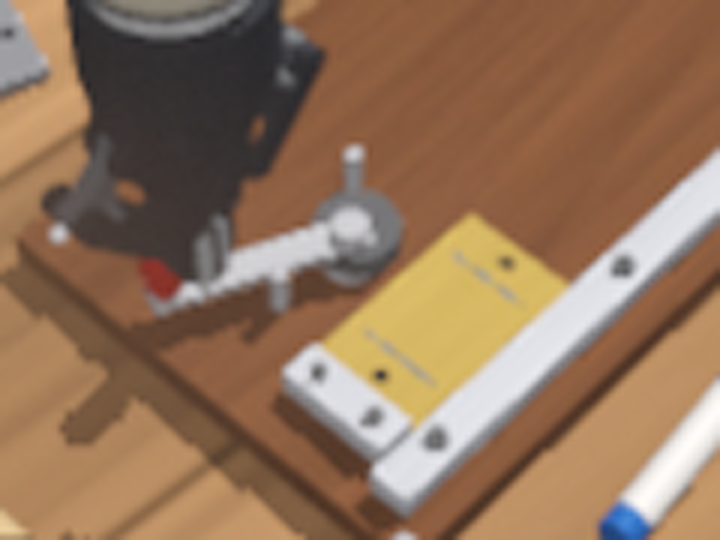

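The plate is seated in the corner, at crop (440,315). The lever is still open, the knob is at (158,278) and the fingers are above and to its right. Now I lower the fingers behind the knob and start sweeping.

Call:
step_arm:
  commands: [0, 0, 0.015, 0, 0, 0, 0, 0, 0.03, 0, 0, 0, 0, 0, 0.045, 0, 0, 0, 0, 0, 0.05, 0, 0, 0, 0, 0, 0.05, 0, 0, 0, 0.006, 0.001, 0.05, 0, 0, 0, 0.012, 0.001, 0.05, 0, 0, 0, 0.018, 0.001, 0.05, 0, 0, 0, 0.022, 0.002, 0.05, 0, 0, 0, 0.026, 0.003, 0.05, 0, 0, 0]

```text
t: 11.8
tcp_pos: [0.5573, -0.0913, 0.0529]
tool_rot: [-0.039, 0.999, -0.0, 0.001]
force: [0.4, -0.4, 0.8]
finger_gap: 0.0
gripper_force: 0.5
```

```bash
cat >> h.py <<'E'
def knob(s,roi=(240,180,330,270)):
    k=masked(s,(0,150,60),(7,255,255),roi)|masked(s,(173,150,60),(180,255,255),roi); c=biggest(k); r=cv2.boundingRect(c)
    M=cv2.moments(c); w=loc(ray(s,(M["m10"]/M["m00"],M["m01"]/M["m00"]),.057)[0]); v=w-[-.0885,.05]
    print("knob",w.round(4),"r",np.linalg.norm(v).round(4),"lever",round((-2.007-np.arctan2(v[1],v[0]))%(2*np.pi),3),r,cv2.contourArea(c))
E
python3 - <<'E'
from h import *
st(); s=manip.snapshot("scene"); knob(s); plate(s,(270,160,410,290)); st()
E
```

```text
t 11.8 loc [-0.111  -0.0364] z 0.0529 yaw err deg -0.06 toolz [ 0.002 -0.001 -1.   ] F [ 0.4 -0.4  0.8] gap 0.0Traceback (most recent call last):
  File "<stdin>", line 2, in <module>
  File "h.py", line 30, in knob
    k=masked(s,(0,150,60),(7,255,255),roi)|masked(s,(173,150,60),(180,255,255),roi); c=biggest(k); r=cv2.boundingRect(c)
                                                                                       ~~~~~~~^^^
  File "h.py", line 14, in biggest
    c,_=cv2.findContours(m,cv2.RETR_EXTERNAL,cv2.CHAIN_APPROX_NONE); return max(c,key=cv2.contourArea)
                                                                            ~~~^^^^^^^^^^^^^^^^^^^^^^^
ValueError: max() iterable argument is empty
```

Call:
step_arm:
  commands: [0.004, 0.001, 0, 0, 0, 0, 0.009, 0.003, 0, 0, 0, 0, 0.016, 0.007, 0, 0, 0, 0, 0.023, 0.013, 0, 0, 0, 0, 0.029, 0.019, 0, 0, 0, 0, 0.034, 0.025, 0, 0, 0, 0, 0.041, 0.032, 0, 0, 0, 0, 0.047, 0.04, 0, 0, 0, 0, 0.052, 0.047, 0, 0, 0, 0, 0.052, 0.047, 0, 0, 0, 0]

```text
t: 12.85
tcp_pos: [0.4989, -0.0467, 0.0521]
tool_rot: [-0.04, 0.999, 0.001, -0.002]
force: [-0.4, 0.7, -0.5]
finger_gap: -0.001
gripper_force: 0.0
```

Run:
```python
from h import *
st(); s=manip.snapshot("scene"); cv2.imwrite("pics/s4.png",cv2.resize(s["pixels"][170:280,240:380],(700,550),interpolation=cv2.INTER_CUBIC)); plate(s,(270,160,410,290)); st()
knob(s)
```

```text
t 12.85 loc [-0.1656  0.0127] z 0.0521 yaw err deg 0.05 toolz [-0.004  0.001 -1.   ] F [-0.4  0.7 -0.5] gap -0.0
plate [-0.0366  0.055 ] [57.2 95.2] yaw -0.002
t 12.9 loc [-0.1649  0.0122] z 0.0521 yaw err deg 0.03 toolz [-0.003  0.001 -1.   ] F [ 0.4  0.3 -0.8] gap 0.0
knob [-0.1701  0.043 ] r 0.0819 lever 1.049 (292, 205, 4, 10) 16.0
```

View pics/s4.png

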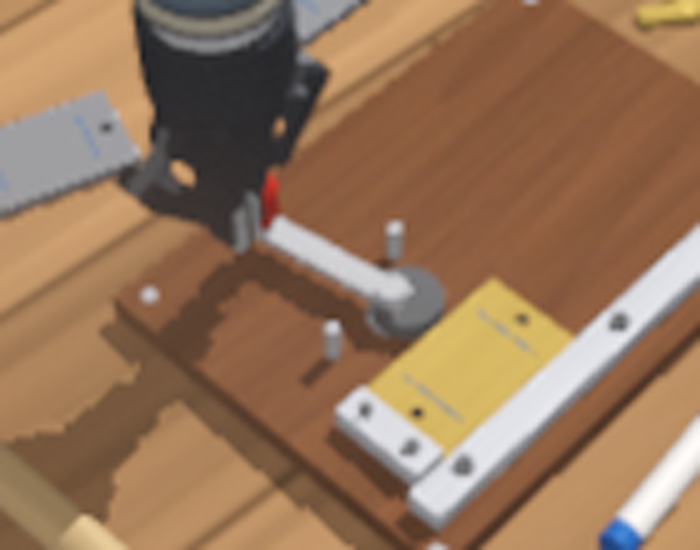

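The lever stands at about 1.03 rad with the knob at crop (270,200) ahead of the fingers. The plate hasn't moved. I keep pushing.

Call:
step_arm:
  commands: [0.004, 0.006, 0, 0, 0, 0, 0.008, 0.011, 0, 0, 0, 0, 0.01, 0.016, 0, 0, 0, 0, 0.011, 0.02, 0, 0, 0, 0, 0.013, 0.025, 0, 0, 0, 0, 0.014, 0.03, 0, 0, 0, 0, 0.015, 0.034, 0, 0, 0, 0, 0.015, 0.038, 0, 0, 0, 0, 0.015, 0.042, 0, 0, 0, 0, 0.015, 0.045, 0, 0, 0, 0]

```text
t: 13.9
tcp_pos: [0.484, -0.0048, 0.0525]
tool_rot: [-0.039, 0.999, -0.001, 0.001]
force: [3.0, -5.4, -1.2]
finger_gap: 0.003
gripper_force: 2.5
```

Run:
```python
from h import *
st(); s=manip.snapshot("scene"); plate(s,(270,160,410,290)); st(); knob(s)
```

```text
t 13.9 loc [-0.1771  0.0557] z 0.0525 yaw err deg -0.0 toolz [ 0.002 -0.001 -1.   ] F [ 3.  -5.4 -1.2] gap 0.0
plate [-0.0361  0.055 ] [56.3 95.2] yaw -0.002
t 13.95 loc [-0.1772  0.056 ] z 0.0525 yaw err deg -0.0 toolz [ 0.002 -0.001 -1.   ] F [ 2.3 -3.2  0.2] gap -0.0
knob [-0.1693  0.0806] r 0.0864 lever 1.497 (301, 196, 7, 11) 51.5
```

Call:
step_arm:
  commands: [0, 0.002, 0, 0, 0, 0, 0, 0.004, 0, 0, 0, 0, 0, 0.006, 0, 0, 0, 0, 0, 0.008, 0, 0, 0, 0, -0.001, 0.01, 0, 0, 0, 0, -0.001, 0.012, 0, 0, 0, 0, -0.001, 0.014, 0, 0, 0, 0, -0.002, 0.016, 0, 0, 0, 0, -0.002, 0.018, 0, 0, 0, 0, -0.002, 0.018, 0, 0, 0, 0]

```text
t: 14.95
tcp_pos: [0.4868, 0.0111, 0.0527]
tool_rot: [-0.04, 0.999, -0.002, 0.003]
force: [4.2, -13.0, -1.9]
finger_gap: -0.002
gripper_force: 5.7
```

Run:
```python
from h import *
st(); s=manip.snapshot("scene"); plate(s,(270,160,410,290)); st(); knob(s)
```

```text
t 14.95 loc [-0.1731  0.0712] z 0.0527 yaw err deg 0.04 toolz [ 0.007 -0.004 -1.   ] F [  4.2 -13.   -1.9] gap -0.0
plate [-0.0361  0.0553] [56.3 95.7] yaw -0.002
t 15.0 loc [-0.1731  0.0712] z 0.0527 yaw err deg 0.02 toolz [ 0.007 -0.004 -1.   ] F [  3.1 -12.4  -2.8] gap -0.0
knob [-0.1642  0.0949] r 0.088 lever 1.67 (306, 194, 7, 12) 53.5
```

Call:
step_arm:
  commands: [0.003, -0.01, 0, 0, 0, 0, 0.006, -0.02, 0, 0, 0, 0, 0.006, -0.03, 0, 0, 0, 0, 0.006, -0.035, -0.02, 0, 0, 0, 0.006, -0.035, -0.05, 0, 0, 0, 0.01, -0.035, -0.09, 0, 0, 0, 0.03, -0.04, -0.12, 0, 0, 0, 0.05, -0.04, -0.15, 0, 0, 0, 0.06, -0.04, -0.16, 0, 0, 0, 0.06, -0.04, -0.16, 0, 0, 0]

```text
t: 16.0
tcp_pos: [0.4257, -0.031, 0.2132]
tool_rot: [-0.039, 0.999, -0.0, 0.001]
force: [-0.7, 0.2, 0.1]
finger_gap: 0.004
gripper_force: 0.0
```

Run:
```python
from h import *
st(); s=manip.snapshot("scene"); plate(s,(270,160,410,290)); st(); knob(s)
cv2.imwrite("pics/s5.png",cv2.resize(s["pixels"][160:300,230:430],(800,560),interpolation=cv2.INTER_CUBIC))
```

```text
t 16.0 loc [-0.2373  0.0342] z 0.2132 yaw err deg -0.08 toolz [ 0.001 -0.    -1.   ] F [-0.7  0.2  0.1] gap 0.0
plate [-0.0361  0.055 ] [56.3 95.2] yaw -0.002
t 16.05 loc [-0.2367  0.0341] z 0.2123 yaw err deg -0.08 toolz [ 0.001  0.    -1.   ] F [-0.  -0.2  0. ] gap -0.0
knob [-0.1641  0.095 ] r 0.088 lever 1.672 (306, 194, 8, 12) 54.5
```

View pics/s5.png

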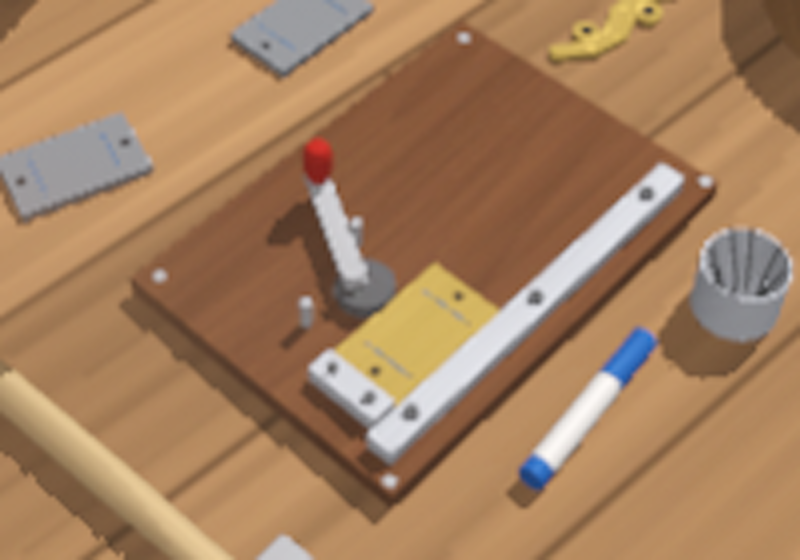

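The lever is against its stop pin, with the knob at (318,160), and the disc presses on the plate. The plate sits square in the corner at (420,330), and the arm is clear. I'm handing in.

```bash
python3 -c "from station import manip; print(manip.sign_off())"
```

```text
the job is handed in; nothing more can be done
None
```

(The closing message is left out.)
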